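Turn a row of test pieces round onto the firing board

TASK

Move the four terracotta test pieces from the ware plank onto the firing board in reverse order: the piece that stands nearest you on the plank goes into the board's farthest recess, the second nearest into the second farthest, and so on, until the farthest piece stands in the nearest recess. Set each down gently, upright and flat in its own recess, without dropping or tipping any over, and leave all four standing there.

Things in the scene. Friction and masses are not known exactly. Their poses are not given: they have to be found in the camera images.
- ware_plank: fixed pale pine plank, 346 (x) x 80 mm (y), top 18 mm above the table; its x points away from the robot, within 0.08 rad. On it four white bats in a row, near to far at about x = -108, -36, +36, +108 mm. Origin: on the table under the middle of that row; the plank runs on towards the robot, where a loose tile lies (not part of the job). Either left or right of the firing board
- firing_board: fixed grey kiln board, 296 (x) x 80 mm (y), 18 mm high, a dark wire grip at each end; its x points away from the robot, within 0.08 rad. In its top four empty round recesses, 58 mm across and 5 mm deep, near to far at x = -108, -36, +36, +108 mm, y = 0, floor 13 mm above the table. Origin: on the table under the board's centre
- bottle: terracotta bud bottle, 70 mm high, with a thin neck: round body 44 mm across with straight sides from 10 to 42 mm above its foot (grip there, about 30 mm up), neck 16 mm, foot 38 mm across. About 0.1 kg. Origin: centre of its foot, z up; round about z, so it may be gripped from any side
- beaker: terracotta beaker, plain and open at the top, 58 mm high, straight sides 38 mm across from 10 mm above its foot up (grip about 32 mm up), foot 36 mm across. About 0.1 kg. Origin: centre of its foot, z up; round about z
- jar: terracotta lidded jar with a small knob on its fixed lid, 62 mm high with the knob; body 49 mm across from 8 to 40 mm above its foot (grip about 30 mm up), lid rim 52 mm across at 41 to 45 mm, foot 40 mm across. About 0.1 kg. Origin: centre of its foot, z up; round about z
- egg_cup: terracotta egg cup on a thin stem, 66 mm high: foot 40 mm across, stem 16 mm, wide cup 48 mm across with straight sides from 32 to 66 mm above its foot (grip about 48 mm up). About 0.1 kg. Origin: centre of its foot, z up; round about z
- bottle_bat: round white plaster disc (66 mm across, 8 mm thick), fixed to the ware plank; the bottle stands on its centre at the start. It never moves, so it still shows where in the row that piece stood. Origin: centre of its underside; its top is 8 mm above that
- beaker_bat: round white plaster disc (66 mm across, 8 mm thick), fixed to the ware plank; the beaker stands on its centre at the start. It never moves, so it still shows where in the row that piece stood. Origin: centre of its underside; its top is 8 mm above that
- jar_bat: round white plaster disc (66 mm across, 8 mm thick), fixed to the ware plank; the jar stands on its centre at the start. It never moves, so it still shows where in the row that piece stood. Origin: centre of its underside; its top is 8 mm above that
- egg_cup_bat: round white plaster disc (66 mm across, 8 mm thick), fixed to the ware plank; the egg cup stands on its centre at the start. It never moves, so it still shows where in the row that piece stood. Origin: centre of its underside; its top is 8 mm above that
Things that resemble listed ones, but are neither listed nor needed, are in the scene too. What is shaped like the jar but purple is not meant. Leave any pink look-alike of the beaker alone.

How it is judged:
By the outcome, as a careful person would: the job done as asked, in the order asked, and still so for the second after the job is handed in, with the robot touching nothing.
It also fails if it takes over 83 s, if anything falls off the work surface, if the arm or the gripper's body presses on something with over 40 N, if the wrist force passes 120 N, or if a joint passes its speed limit or range.

ROBOT

A 6-joint arm with a two-finger parallel gripper is mounted at the origin on a cart in front of the work surface, level with it; the furniture and walls round the work are solid. World frame = base frame: x ahead of the robot, y to its left, z up, the work surface at z = 0. Lengths are in m, angles in rad, forces in N, time in s.
With the tool pointing down it reaches from about 0.325 to 0.9 m from the base axis. Payload 3.5 kg.
Tool frame: the origin (TCP) lies at the very end of the fingers, on their centre line; the grasp point (between the pads) lies 19 mm behind it (manip.grasp_offset is the distance from the TCP to the grasp point, in m); z points along the fingers, y is the line along which they close (so a half turn about z gives the same grasp; the last joint's range is limited). The gripper opens to 85 mm and grips with 20 to 120 N. Pads are 22 mm wide; open, the fingers measure 114 mm over their backs; the gripper's body (76 mm by 85 mm) begins 54 mm behind the grasp point. The pads swing forward as they close: fully open they stand 13 mm farther back than shut.
Start: joints at [-1.291, 0.276, -0.026, 1.268, 0, 1.467], TCP at [0.233, -0.58, 0.231] pointing down, gripper open.
Joint ranges: [-3.12, 3.12], [-0.85, 1.88], [-1.08, 1.24], [-1.95, 2.15], [-1.57, 1.53], [-3.14, 3.14]. Speed limits (rad/s): [2.57, 2.57, 3.14, 3.14, 3.14, 3.14].

INTERFACE

Orientations are given as a rotation vector (axis times angle).
In Python, from bench import manip, eyes gives the robot as it stands. Calls block until the motion is done:
- manip.reach(position, orientation): joint-space move of the TCP to a pose.
- manip.line_to(position, frame=None, v=0.15, max_force=None): straight line of the TCP; frame=None keeps the orientation; v is the mean speed in m/s. With max_force (N) it stops when the force on the tool has changed by that much, and returns True; else False.
- manip.move_joints(angles): joint-space move.
- manip.grip(opening, newtons=None): finger opening in m; newtons is the grip in N (None keeps the last); returns when the fingers have stopped.
- manip.hold(seconds).
- manip.inverse_kinematics(position, orientation): joint angles nearest the present ones, or None.
- manip.sense(): the state.
- eyes.read_camera(name): name is "scene" or "side" or "wrist"; returns the picture (384x512x3 uint8, blue, green, red); there is no depth.
- eyes.camera_model(name): a dict with "camera_matrix" (3x3 intrinsics, pixels), "camera_from_world" (4x4, takes a point from world to camera coordinates); the wrist camera has in their place "T_tool_cam" (4x4, takes a point from camera to tool coordinates, whose origin is the TCP and whose axes are the flange's). Camera axes: x right, y up, looking along -z (the intrinsics and any distortion apply to the point x, -y, -z); pixel columns grow to the right and rows downward; lengths in m; the calibration is good to about 2 mm. A picture is of the moment at which its call begins: read the wrist's pose just before it. camera_model takes no time and is no camera call.
A pose or a line that the arm cannot do raises manip.MotionError and nothing moves.
- manip.hand_in(): hands the job in; it is judged then, once.
The state is a dict: "t": time; "joint_positions": joint angles; "qvel": joint speeds; "tau": joint torques, N m; "position": TCP position; "tool_rot": TCP orientation; "contact_force": force on the tool from outside, world axes, zero at the start; "ft_torque": the same for the moment, N m; "grip_width": finger opening in m; "gripper_force": force on a finger pad.
Only numpy, scipy, OpenCV 4.12 (cv2) and the standard library are available. Lean on these libraries where they do the work, as an engineer would, in place of code of your own. Each camera call takes 0.05 s, during which the arm holds its last target. There are 200 camera calls.

## Working session

There is one attempt and no reset: what is moved stays moved. The work goes in short steps, each a Python script; the robot and the scene stay as the last script left them, time stands still between calls to the robot, and variables do not carry over. Pictures are saved under pics/ and viewed, at most 14 in all, crops included, and the job is handed in when it is done.

```bash
mkdir -p pics; ls
python3 - <<'E'
from bench import manip, eyes
import cv2,numpy as np
np.set_printoptions(precision=4,suppress=True)
for n in("scene","side"):
    cv2.imwrite(f"pics/{n}0.png",eyes.read_camera(n))
for n in("scene","side","wrist"):
    print(n,eyes.camera_model(n))
s=manip.sense();print(s['t'],s['tool_rot'],manip.grasp_offset,s['grip_width'])
E
```

```text
pics
scene {'camera_matrix': array([[351.6558,   0.    , 256.6259],
       [  0.    , 351.6558, 195.4445],
       [  0.    ,   0.    ,   1.    ]]), 'camera_from_world': array([[ 0.7134, -0.7007, -0.0092, -0.5866],
       [ 0.4061,  0.4027,  0.8203, -0.1528],
       [-0.5711, -0.5889,  0.5718, -0.7267],
       [ 0.    ,  0.    ,  0.    ,  1.    ]])}
side {'camera_matrix': array([[368.6085,   0.    , 260.1028],
       [  0.    , 368.6085, 194.8533],
       [  0.    ,   0.    ,   1.    ]]), 'camera_from_world': array([[-0.7717,  0.6359,  0.0112,  0.571 ],
       [-0.5541, -0.6808,  0.479 ,  0.1167],
       [ 0.3123,  0.3635,  0.8777, -0.9769],
       [ 0.    ,  0.    ,  0.    ,  1.    ]])}
wrist {'camera_matrix': array([[298.2713,   0.    , 256.1302],
       [  0.    , 298.2713, 192.6401],
       [  0.    ,   0.    ,   1.    ]]), 'T_tool_cam': array([[-0.0001,  0.9558,  0.294 ,  0.0745],
       [ 1.    ,  0.0001, -0.0001,  0.0002],
       [-0.0001,  0.294 , -0.9558, -0.143 ],
       [ 0.    ,  0.    ,  0.    ,  1.    ]])}
0.1 [-3.0822 -0.5973  0.0003] 0.0187 0.08510930849508293
```

View pics/scene0.png

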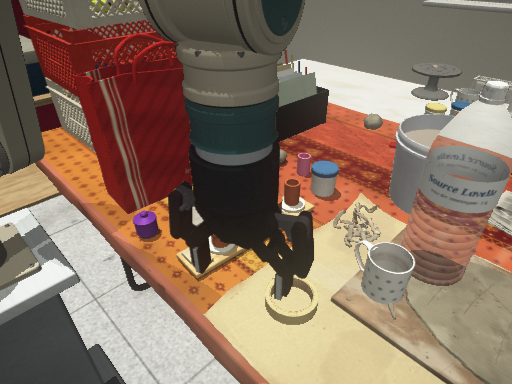

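View pics/side0.png

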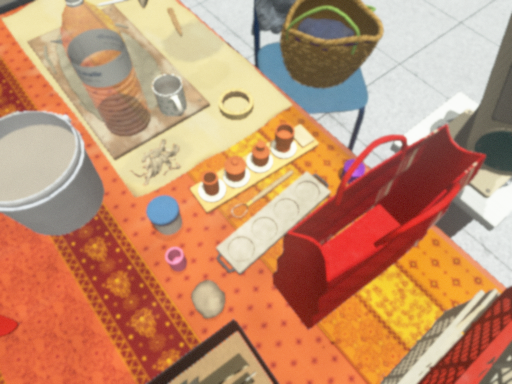

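The side view shows the plank with four pieces near (210,183), (235,168), (261,153) and (284,136). The board's recesses are at about (241,247), (264,228), (287,209) and (311,189), with a tall red bag right beside them. In the scene view the arm hides the work. Next I'll compute rough positions.

```bash
cat > h.py <<'E'
from bench import manip, eyes
import cv2,numpy as np
from scipy.spatial.transform import Rotation as R
np.set_printoptions(precision=4,suppress=True)
F=np.diag([1,-1,-1.])
def cam(n,pose=None):
    """K, camera centre, R world_from_cv"""
    m=eyes.camera_model(n); K=m["camera_matrix"]
    if n=="wrist":
        p,r=pose; T=m["T_tool_cam"]; Rt=R.from_rotvec(r).as_matrix()
        return K,np.array(p)+Rt@T[:3,3],Rt@T[:3,:3]@F
    T=m["camera_from_world"]; Rw=T[:3,:3].T
    return K,-Rw@T[:3,3],Rw@F
def ray(c,uv):
    K,o,A=c; d=A@np.linalg.solve(K,[uv[0],uv[1],1]); return o,d/np.linalg.norm(d)
def at_z(c,uv,z):
    o,d=ray(c,uv); return o+d*(z-o[2])/d[2]
def proj(c,P):
    K,o,A=c; q=(K@(A.T@(np.atleast_2d(P)-o).T)).T; return q[:,:2]/q[:,2:]
def meet(cs,uvs):
    """least squares point nearest to rays"""
    M=np.zeros((3,3));b=np.zeros(3)
    for c,uv in zip(cs,uvs):
        o,d=ray(c,uv);Q=np.eye(3)-np.outer(d,d);M+=Q;b+=Q@o
    return np.linalg.solve(M,b)
def down(yaw): # tool down; yaw = direction of tool y line in world measured from +y
    return (R.from_euler('z',yaw)*R.from_euler('x',np.pi)).as_rotvec()
def snap(n,f):
    s=manip.sense(); im=eyes.read_camera(n); cv2.imwrite(f"pics/{f}.png",im); np.save(f"pics/{f}.npy",np.r_[s['position'],s['tool_rot']]); return im
E
python3 - <<'E'
from h import *
for n in("scene","side"): print(n,cam(n)[1])
c=cam("side")
for p in[(210,190),(235,178),(261,163),(284,146)]: print('pl',at_z(c,p,.026))
for p in[(241,247),(264,228),(287,209),(311,189)]: print('bd',at_z(c,p,.018))
for p in[(311,324),(275,280),(362,255),(440,225)]: print('bagbase',at_z(c,p,0))
for p in[(288,235),(470,155),(410,140),(480,155)]: print('bagtop?',at_z(c,p,.2))
for p in[(165,232),(175,268),(208,315)]:print('misc',at_z(c,p,0))
print(manip.sense()['joint_positions'],R.from_rotvec(manip.sense()['tool_rot']).as_matrix())
E
python3 -c "
import cv2
i=cv2.imread('pics/side0.png')[90:330,170:490];cv2.imwrite('pics/side0c.png',cv2.resize(i,None,fx=2.5,fy=2.5,interpolation=2))"
```

```text
scene [ 0.0655 -0.7775  0.5356]
side [0.8104 0.0714 0.7952]
pl [ 0.6212 -0.3329  0.026 ]
pl [ 0.5544 -0.3218  0.026 ]
pl [ 0.4774 -0.3156  0.026 ]
pl [ 0.3984 -0.3186  0.026 ]
bd [ 0.6511 -0.1752  0.018 ]
bd [ 0.5819 -0.1781  0.018 ]
bd [ 0.5089 -0.1812  0.018 ]
bd [ 0.4277 -0.185   0.018 ]
bagbase [0.6392 0.0431 0.    ]
bagbase [ 0.6369 -0.0739  0.    ]
bagbase [0.4472 0.0075 0.    ]
bagbase [0.2489 0.0736 0.    ]
bagtop? [ 0.6116 -0.0831  0.2   ]
bagtop? [0.221  0.0169 0.2   ]
bagtop? [ 0.2845 -0.0817  0.2   ]
bagtop? [0.2055 0.0294 0.2   ]
misc [ 0.7613 -0.3215  0.    ]
misc [ 0.7907 -0.2345  0.    ]
misc [ 0.793  -0.1064  0.    ]
[-1.2914  0.2771 -0.0277  1.268   0.      1.4674] [[ 0.9276  0.3735 -0.0006]
 [ 0.3735 -0.9276  0.002 ]
 [ 0.0002 -0.002  -1.    ]]
```

View pics/side0c.png

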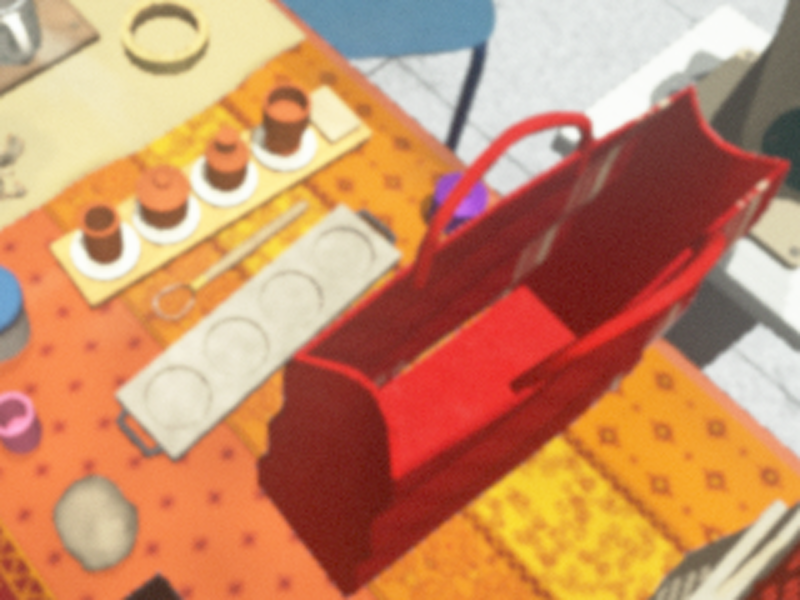

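Far to near on the plank the order is beaker, jar, bottle, egg cup. So egg cup → farthest recess, bottle → second farthest, jar → third farthest, beaker → nearest. Before moving I'll size the bag, because the forearm passes near it.

Run:
```python
from h import *
cs,cd=cam("scene"),cam("side")
# bag bottom corners in scene picture
for p in[(108,190),(125,208),(190,170)]: print('scene z0',at_z(cs,p,0))
# far corner top in side picture: crop (295,355)->full
f=lambda x,y:(170+x/2.5,90+y/2.5)
b=at_z(cd,f(262,470),0);print('far -y bottom',b)
for z in(.1,.15,.2,.25,.3,.35): print(z,proj(cd,[b[0],b[1],z])[0],proj(cs,[b[0],b[1],z])[0],'near', proj(cs,[.3,-.08,z])[0],proj(cd,[.3,-.08,z])[0])
print('want side',f(295,357), 'near top', f(692,90))
# arm branch candidates
for P in[(.43,-.185,.1),(.51,-.18,.1),(.58,-.178,.1),(.65,-.175,.1)]:
    print(P,manip.inverse_kinematics(P,down(0)))
```

```text
scene z0 [0.3316 0.0822 0.    ]
scene z0 [ 0.325  -0.0276  0.    ]
scene z0 [0.5535 0.0098 0.    ]
far -y bottom [ 0.6344 -0.0776  0.    ]
0.1 [277.1682 263.5963] [227.88   139.9654] near [115.9898 187.1144] [389.6496 171.2418]
0.15 [278.5831 254.9905] [226.8535 123.2472] near [110.5242 167.9539] [397.1969 158.6051]
0.2 [280.1947 245.1886] [225.7638 105.4999] near [104.6343 147.3059] [405.6433 144.4631]
0.25 [282.0471 233.9224] [224.6049  86.6256] near [ 98.2687 124.9902] [415.1596 128.5296]
0.3 [284.1985 220.8375] [223.37    66.5133] near [ 91.3673 100.7962] [425.9629 110.4413]
0.35 [286.7276 205.4548] [222.0514  45.037 ] near [83.8595 74.4764] [438.3332  89.7293]
want side (288.0, 232.8) near top (446.8, 126.0)
(0.43, -0.185, 0.1) [-0.5445  0.113  -0.5267  0.9311  0.      2.5971]
(0.51, -0.18, 0.1) [-0.4588  0.2345 -0.3769  0.9594  0.      2.6828]
(0.58, -0.178, 0.1) [-0.4043  0.3408 -0.2307  0.9993  0.      2.7373]
(0.65, -0.175, 0.1) [-0.359   0.4476 -0.0712  1.052   0.      2.7826]
```

Run:
```python
from h import *
from scipy.optimize import least_squares
D=[]
for x in np.arange(.4,.8,.1):
  for z in(.05,.15,.3):
    q=manip.inverse_kinematics((x,-.2,z),down(0))
    if q is not None: D.append((np.hypot(x,.2),z,*q[:3]))
D=np.array(D)
f=lambda p:np.r_[p[0]*np.sin(D[:,3])+p[1]*np.cos(D[:,3]-D[:,4])+p[2]-np.sqrt(D[:,0]**2-p[3]**2), p[0]*np.cos(D[:,3])-p[1]*np.sin(D[:,3]-D[:,4])+p[4]-D[:,1]]
s=least_squares(f,[.4,.4,0,.06,.1]);print(s.x,abs(s.fun).max())
c=cam("side");print(at_z(c,(447,126),.26),at_z(c,(288,233),.26),at_z(c,(405,138),.3),at_z(c,(342,190),.25))
```

```text
[ 0.5722  0.4932 -0.0278  0.177  -0.1724] 0.0033455893293063976
[ 0.2584 -0.0437  0.26  ] [ 0.6294 -0.0701  0.26  ] [ 0.3761 -0.064   0.3   ] [ 0.5023 -0.0737  0.25  ]
```

The forearm runs at least 0.4 m up, so it clears the roughly 0.26 m bag. Next come two wrist views over the work, plus a scene view.

Run:
```python
from h import *
manip.reach((.53,-.31,.30),down(0)); snap("wrist","w1")
manip.reach((.53,-.22,.30),down(0)); snap("wrist","w2"); snap("scene","s2")
print(manip.sense()['t'])
a=cv2.imread('pics/w1.png');cv2.imwrite('pics/w1b.png',cv2.resize(a,(800,600),interpolation=2))
```

```text
2.2083
```

View pics/w1b.png

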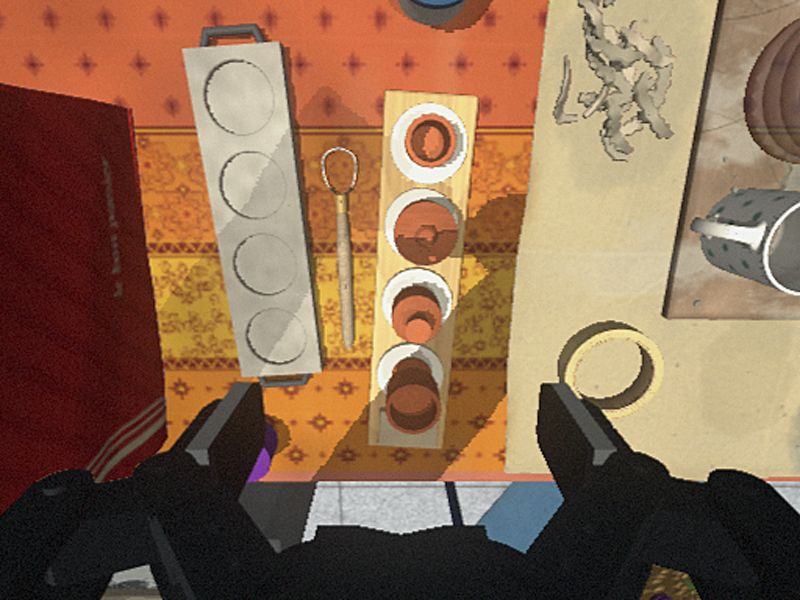

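View pics/w2.png

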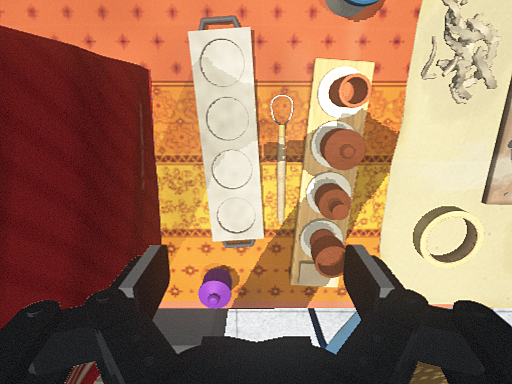

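From above, the four recesses (w1b: (239,97), (252,184), (264,264), (276,335)) and the bats ((429,142), (424,226), (417,303), (410,376)) are clear. The order is confirmed: beaker farthest, then jar, bottle and egg cup. I'll rectify both views at plane heights and fit circles, which also gives the heights.

```bash
cat > meas.py <<'E'
from h import *
from scipy.optimize import least_squares
S=2000. # px per m
X0,Y0=.34,-.10 # top-left of top-down: row = (.72-x)*S, col=(-.10-y)*S
def topdown(f,z):
    im=cv2.imread(f"pics/{f}.png");p=np.load(f"pics/{f}.npy");c=cam("wrist",(p[:3],p[3:]))
    W=np.array([[.72,-.10],[.72,-.42],[.34,-.42],[.34,-.10]])
    src=proj(c,np.c_[W,np.full(4,z)]).astype(np.float32)
    dst=np.array([[0,0],[640,0],[640,760],[0,760]],np.float32)
    return cv2.warpPerspective(im,cv2.getPerspectiveTransform(src,dst),(640,760),flags=cv2.INTER_CUBIC)
xy=lambda u:np.array([.72-u[1]/S,-.10-u[0]/S]); px=lambda P:np.array([(-.10-P[1])*S,(.72-P[0])*S])
TH=np.linspace(0,2*np.pi,180,endpoint=False)
def circ(img,P,r,span=.012):
    """refine circle of radius r about P: the offset with most radial gradient on its rim (robust to occlusion)"""
    g=cv2.GaussianBlur(img.astype(np.float32),(0,0),2)
    best=None
    for dx in np.arange(-span,span+1e-9,.0005):
        for dy in np.arange(-span,span+1e-9,.0005):
            u=px((P[0]+dx,P[1]+dy))
            s=[]
            for rr in(r-.0015,r+.0015):
                m=np.float32(u[0]+rr*S*np.cos(TH))[None],np.float32(u[1]+rr*S*np.sin(TH))[None]
                s.append(cv2.remap(g,*m,cv2.INTER_LINEAR)[0])
            v=np.minimum(np.abs(s[1]-s[0]),25).mean()
            if best is None or v>best[0]: best=(v,P[0]+dx,P[1]+dy)
    return np.array(best)
def P0(uv,z,f="w1",sc=1.5625):
    p=np.load(f"pics/{f}.npy");return at_z(cam("wrist",(p[:3],p[3:])),np.array(uv)/sc,z)
E
python3 - <<'E'
from meas import *
REC=[(276,335),(264,264),(252,184),(239,97)]; BAT=[(410,376),(417,303),(424,226),(429,142)]
for nm,C,r,zs in(("rec",REC,.029,(.008,.018,.028)),("bat",BAT,.033,(.016,.026,.036))):
    d=[]
    for z in zs:
        T={f:topdown(f,z) for f in("w1","w2")}
        ch=(lambda t:t[:,:,0] if nm=="bat" else cv2.cvtColor(t,cv2.COLOR_BGR2GRAY))
        A=np.array([[circ(ch(T[f]),P0(c,z),r) for c in C] for f in("w1","w2")])
        d.append(np.median(A[1,:,2]-A[0,:,2]))
        if z==zs[1]: print(nm,A); M=A; TT=T
    print(' dy by z',zs,np.array(d),'z0=',np.interp(0,d,zs) if d[0]<d[-1] else np.interp(0,d[::-1],zs[::-1]))
    np.save(nm,M)
    o=np.hstack([TT["w1"],TT["w2"]])
    for k in(0,1):
        for a in M[k]: 
            u=px(a[1:]);cv2.circle(o,(int(u[0]+640*k),int(u[1])),int(r*S),(255,255,0),1)
    cv2.imwrite(f"pics/td_{nm}.png",cv2.resize(o,None,fx=.625,fy=.625,interpolation=cv2.INTER_AREA)[:475])
E
```

```text
rec [[[18.4498  0.4383 -0.188 ]
  [16.4904  0.5076 -0.183 ]
  [17.5453  0.5828 -0.1801]
  [18.6269  0.6503 -0.1744]]

 [[17.4563  0.4383 -0.1875]
  [20.6386  0.5086 -0.1865]
  [19.2255  0.5828 -0.1796]
  [19.2249  0.6503 -0.1739]]]
 dy by z (0.008, 0.018, 0.028) [-0.0015  0.0005  0.0028] z0= 0.0155
bat [[[18.4969  0.3981 -0.3202]
  [20.1127  0.4719 -0.3259]
  [23.3263  0.5443 -0.3304]
  [25.      0.6141 -0.3351]]

 [[18.8397  0.3996 -0.3192]
  [19.7539  0.4734 -0.3264]
  [18.1243  0.5438 -0.3424]
  [24.7566  0.6156 -0.3346]]]
 dy by z (0.016, 0.026, 0.036) [-0.003   0.      0.0023] z0= 0.026
```

Run:
```python
from meas import *
x=np.array([-.108,-.036,.036,.108])
for nm in("rec","bat"):
    M=np.load(nm+".npy")[:,:,1:]
    f=lambda p:((p[:2]+np.outer(x,[np.cos(p[2]),np.sin(p[2])]))-M).ravel()
    s=least_squares(f,[.5,-.2,0],loss='soft_l1',f_scale=.001)
    np.save(nm+"_pose",s.x);print(nm,s.x);print(s.fun.reshape(2,4,2)*1e3)
    print(p:=s.x[:2]+np.outer(x,[np.cos(s.x[2]),np.sin(s.x[2])]))
# cross-check: reproject into fixed camera 'side' and the wrist views, incl. piece rims
b=np.load("bat_pose.npy");c=np.load("rec_pose.npy")
row=lambda p,z:np.c_[p[:2]+np.outer(x,[np.cos(p[2]),np.sin(p[2])]),np.full(4,z)]
D=(.048,.016,.052,.038);H=(.066,.070,.045,.058)
ims=[]
for f,n in(("w2","wrist"),("side0","side"),("s2","scene")):
    im=cv2.imread(f"pics/{f}.png")
    q=np.load("pics/w2.npy");cm=cam(n,(q[:3],q[3:]))
    im=cv2.resize(im,None,fx=2,fy=2,interpolation=2)
    def ring(P,r,col): cv2.polylines(im,[np.int32(2*proj(cm,P+np.c_[r*np.cos(TH),r*np.sin(TH),0*TH]))],True,col,1)
    for i in range(4):
        ring(row(c,.018)[i],.029,(255,0,0)); ring(row(b,.026)[i],.033,(0,255,0)); ring(row(b,.026+H[i])[i],D[i]/2,(255,255,0))
    ctr=2*proj(cm,(row(c,.03).mean(0)+row(b,.03).mean(0))/2)[0]
    u,v=np.int32(ctr);ims.append(im[max(0,v-240):v+240,max(0,u-240):u+240])
for i,m in enumerate(ims): print(m.shape)
g=[cv2.copyMakeBorder(m,0,480-m.shape[0],0,480-m.shape[1],0) for m in ims]
cv2.imwrite("pics/chk.png",np.hstack(g[:2])[:, :960][:, 80:880]); cv2.imwrite("pics/chk_s.png",g[2])
```

```text
rec [ 0.5451 -0.1814  0.0627]
[[[-1.0643 -0.1514]
  [ 1.5877 -0.6968]
  [-1.8407  0.9787]
  [ 2.5522 -0.2246]]

 [[-1.0643 -0.6514]
  [ 0.5877  2.8032]
  [-1.8407  0.4787]
  [ 2.5522 -0.7246]]]
[[ 0.4373 -0.1882]
 [ 0.5091 -0.1837]
 [ 0.581  -0.1791]
 [ 0.6529 -0.1746]]
bat [ 0.5077 -0.328  -0.0695]
[[[ 1.8189 -0.2536]
  [-0.1206  0.4024]
  [-0.6888 -0.0593]
  [ 1.2544 -0.3307]]

 [[ 0.3189 -1.2536]
  [-1.6206  0.9024]
  [-0.1888 11.9407]
  [-0.2456 -0.8307]]]
[[ 0.3999 -0.3205]
 [ 0.4718 -0.3255]
 [ 0.5436 -0.3305]
 [ 0.6154 -0.3355]]
(480, 480, 3)
(480, 480, 3)
(480, 480, 3)
```

View pics/chk.png

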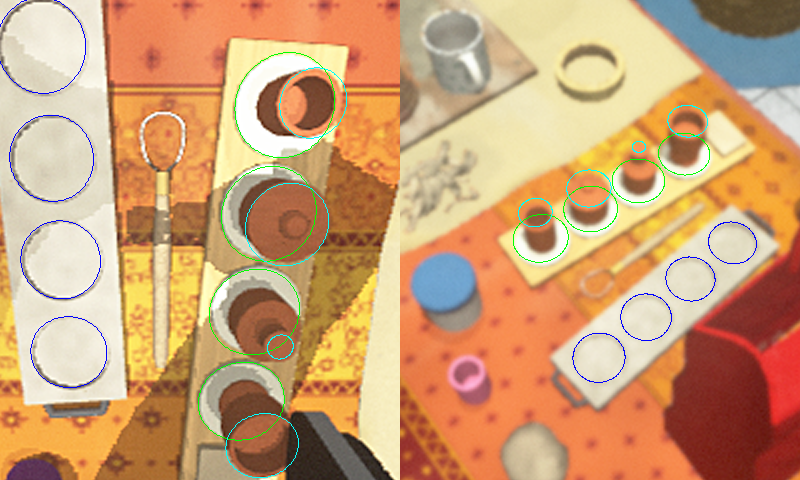

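View pics/chk_s.png

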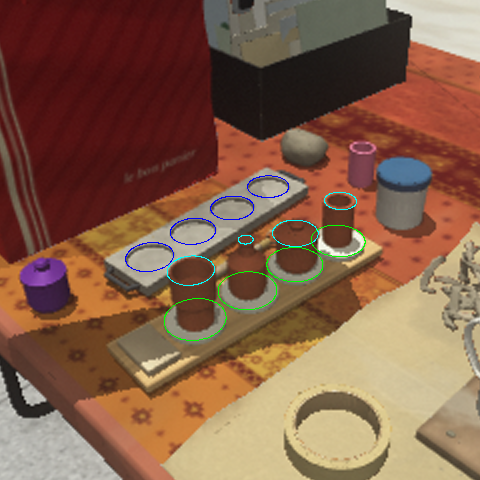

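The model rings match all three views to about 2 mm, heights included. I'll start with the egg cup.

```bash
cat > job.py <<'E'
from h import *
x=np.array([-.108,-.036,.036,.108])
row=lambda p:p[:2]+np.outer(x,[np.cos(p[2]),np.sin(p[2])])
BAT,REC=row(np.load("bat_pose.npy")),row(np.load("rec_pose.npy"))
GH=[.048,.030,.027,.032] # near to far: egg cup, bottle, jar, beaker
ZT=.165
def go(i):
    a,b=BAT[i],REC[3-i]; zp=.026+GH[i]-manip.grasp_offset-.003
    if manip.sense()['grip_width']<.08: manip.grip(.085)
    manip.reach((*a,ZT),down(0))
    manip.line_to((*a,zp),v=.12)
    manip.grip(0.0,30); s=manip.sense(); print(i,'grip',s['grip_width'],s['gripper_force'],s['t'])
    manip.line_to((*a,ZT),v=.12)
    manip.line_to((*b,ZT),v=.2)
    s=manip.sense(); print('held',s['grip_width'],s['contact_force'])
    zd=zp-.013
    manip.line_to((*b,zd+.012),v=.12); manip.hold(.2)
    hit=manip.line_to((*b,zd-.004),v=.02,max_force=4)
    s=manip.sense(); print('down',hit,'dz mm',(s['position'][2]-zd)*1e3,s['contact_force'])
    manip.grip(.075); p=manip.sense()['position']
    manip.line_to((p[0],p[1],ZT),v=.12); print('t',manip.sense()['t'])
E
python3 - <<'E'
from job import *
go(0); snap("side","side1");im=snap("wrist","w3")
a=np.hstack([cv2.imread("pics/side1.png")[90:330,150:450],cv2.resize(im,None,fx=.75,fy=.75)[:240]]);cv2.imwrite("pics/v1.png",a)
E
```

```text
0 grip 0.04821683554999896 30.953807719051838 4.5917
held 0.048135414105128956 [-0.1313  0.4912 -2.1603]
down True dz mm 0.8530608910632814 [ 0.2874 -0.2436  4.1393]
t 10.7583
```

View pics/v1.png

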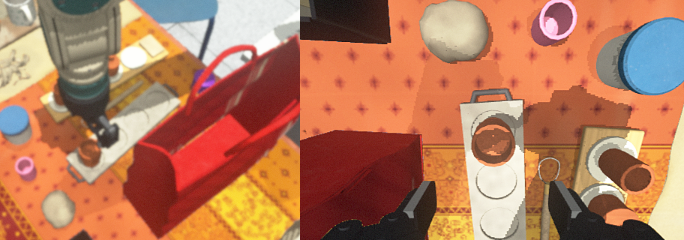

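The egg cup stands upright in the farthest recess: width, contact height (dz 0.9 mm) and wrist view (490,140) all agree. Now the other three.

Run:
```python
from job import *
for i in(1,2,3):
    go(i)
    s=manip.sense()
manip.line_to((.47,-.24,.30),v=.2); im=snap("wrist","w4"); manip.reach((.30,-.50,.30),down(0)); b=snap("side","side4");c=snap("scene","s4"); print(manip.sense()['t'])
cv2.imwrite("pics/v4.png",np.hstack([cv2.resize(b[90:330,150:450],(500,400)),cv2.resize(im[:,150:450],(300,400))]))
```

```text
1 grip 0.04270818204719981 30.865950726438314 13.7667
held 0.04314140792881071 [-0.5207 -0.0009 -0.3009]
down True dz mm 0.7184184762684537 [-0.5834  0.0766  3.9331]
t 19.875
2 grip 0.049974751809102026 30.760247498983517 22.5
held 0.04983444770113654 [ 0.6742 -0.3406 -0.5193]
down True dz mm 0.8976798616592424 [-0.3973  1.1356  4.8814]
t 28.4667
3 grip 0.03800698732680679 30.336058773100376 31.2333
held 0.03826158977386112 [ 0.4507 -0.2411 -0.2118]
down True dz mm 0.5966321873263625 [-0.7213  1.3178  5.7296]
t 37.575
39.8
```

View pics/v4.png

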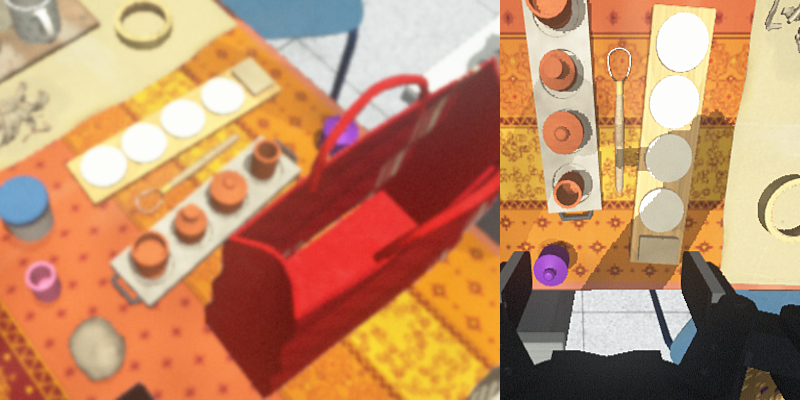

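All four stand upright in their recesses, near to far beaker, jar, bottle, egg cup. Every piece touched down at recess-floor height rather than on the rim, and the arm is clear.

```bash
python3 -c "
from bench import manip
print(manip.hand_in())"
```

```text
the job is handed in; nothing more can be done
None
```

The four pieces stand upright in the firing board's recesses in reverse order (near to far: beaker, jar, bottle, egg cup), and the job was handed in at about 40 s of the 83 s allowed.

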